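# Lock the balance's transport plunger

## Robot

A 6-joint arm with a two-finger parallel gripper is mounted at the origin on the work surface. World frame = base frame: x ahead of the robot, y to its left, z up, the work surface at z = 0. Lengths are in m, angles in rad, forces in N, time in s.
With the tool pointing down it reaches from about 0.3 to 0.775 m from the base axis. Payload 14.6 kg.
Tool frame: the origin (TCP) lies at the very end of the fingers, on their centre line; the grasp point (between the pads) lies 19 mm behind it (arm.hold_point_z is the distance from the TCP to the grasp point, in m); z points along the fingers, x is the direction in which the jaws open and shut, and the axes are right-handed (so a half turn about z gives the same grasp; the last joint's range is limited). The gripper opens to 85 mm and grips with 20 to 120 N. Pads are 22 mm wide; open, the fingers measure 114 mm over their backs; the gripper's body (76 mm by 85 mm) begins 54 mm behind the grasp point. The pads swing forward as they close: fully open they stand 13 mm farther back than shut.
Start: joints at [-1.302, 0.3, 1.521, -0, 1.321, -0.067], TCP at [0.181, -0.519, 0.231] pointing down, gripper open.
Joint ranges: [-3.03, 3.03], [-0.79, 2.21], [0.23, 2.52], [-1.04, 4.18], [0, 3.07], [-2.55, 2.55]. Speed limits (rad/s): [2.22, 2.22, 2.57, 3.14, 3.14, 3.14].

## Interface

Orientations are given as a 3x3 rotation matrix whose columns are the frame's x, y, z axes.
In Python, from plant import arm, vision gives the robot as it stands. The module is installed in compiled form; this text tells all that it offers.
- The arm moves only by the tool send_rows, never from a script. Its argument "targets" is a list that holds one entry, the list of rows, each a list of 7 numbers: the turn, a rotation vector about the world's x, y, z in rad, then the shift along the world's x, y, z in cm, then the finger opening in cm, from 0 to 8.54. In form: [[[ax, ay, az, tx, ty, tz, hand], ...]]. A call has 1 to 10 rows; each row is the pose to reach, as a shift and turn from the pose commanded when the call began; what a row does not reach only later rows make up. A row lasts 1/12 s, in which the tool goes at most 41.7 mm and 7.16 degrees, less where a joint would pass 70% of its speed; a pose out of reach is approached as far as the arm can. A call with a gripper value outside its range is refused whole. The fingers move at their own pace and stop on an object; "squeeze" is the grip in N (left out, the last holds). Time passes only in rows, so rows that repeat a pose let the fingers close. It gives the time, the measured TCP pose, the force and the opening at its end, in the units of the state.
- arm.observe(): the state, without advancing time (a new reading comes with each control period).
- vision.capture(name): name is "side" or "top"; returns a dict with "image" (420x560x3 uint8, red, green, blue), "z_map" (420x560 float32, m along the optical axis (not along the pixel's ray), 0 where there is no reading), "fx", "fy", "cx", "cy" (pixels), "R" (3x3) and "t" (3): a world point X has camera coordinates R X + t. Camera axes: x right, y down, z forward; pixel columns grow to the right and rows downward; lengths in m; the calibration is good to about 2 mm. A picture is of the moment at which its call begins.
- arm.job_done(): hands the job in, once; it reports no verdict.
The state is a dict: "time": time; "joints": joint angles; "qvel": joint speeds; "joint_torque": joint torques, N m; "eef_pos": TCP position; "orientation": TCP orientation; "force": force on the tool from outside, world axes, zero at the start; "ft_torque": the same for the moment, N m; "grip_width": finger opening in m.
Only numpy, scipy, OpenCV 4.12 (cv2) and the standard library are available. Lean on these libraries where they do the work, as an engineer would, in place of code of your own. Each camera call takes 0.05 s, during which the arm holds its last target. There are 200 camera calls.

## Task

The laboratory balance is about to be carried away, so engage its transport lock: press the yellow spring plunger down into its grey housing and, keeping it down, slide the red keeper all the way along its housing over the plunger's raised orange end, so that it stays trapped when you let go. Feel your way gently, never leaning on anything with more than about 25 N, and leave the bottle, beaker and jar where they stand.

Things in the scene. Friction and masses are not known exactly. Their poses are not given: they have to be found in the camera images.
- balance: White laboratory balance, 300 (x) x 240 (y) x 70 mm high, fixed. Origin: centre of its underside, on the bench; z up, keypad side to -x. Round steel pan centred at x = -15 mm, radius 45, top at z = 78 mm. Transport lock on its deck at +x. The lock itself is not measured: shims differ, so it sits up to 13 mm higher or lower, 4 mm off in x and y, and 0.04 rad in yaw, from the nominal points.
- lock_nominal (a point): Point of the balance (its axes), 90 mm to +x of its centre, 100 mm above the bench: nominal lock centre. From here: grey housing trough 64 mm wide (x), y -86 to +56, rim at z = 0. Yellow plunger bar in it, 40 mm wide (x), y -77 to +47: its low part's top is at z = +12 when out; its raised end, y +17 to +43, is orange and 10 mm higher.
- press_nominal (a point): Nominal middle of the place to press with shut fingers: top of the plunger's low part (plunger out), 52 mm to -y of lock_nominal and 12 mm above it, axes as the balance. 40 (x) x 50 (y) mm are free there behind the open keeper. Pushed on to +y from there, still pressing, the fingers meet the keeper's back face and drive it along.
- keeper_nominal (a point): Nominal middle of the back (-y) face of the red keeper when joint keeper is 0; fixed to the balance, does not move with the keeper; axes as the balance. The keeper is a saddle 60 mm wide (x), 26 mm long (y), bridging the plunger's low part; its underside is 13.5 mm and its top 41.5 mm above lock_nominal. It slides to +y.
- plunger (a joint): How far the plunger is pressed down, m: 0 = fully out, 0.0105 = hard stop. Spring: 3 N to start, 8.3 N at the stop. Only beyond 0.0085 does the raised end pass below the keeper; before that it blocks the keeper. When trapped and let go it rises to about 0.0085 and rests against the keeper.
- keeper (a joint): How far the keeper has slid to the balance's +y, m: 0 = fully open, 0.030 = home against its end stop, over the raised end. It starts at 0 to 0.008, meets the raised end at 0.017, drags with about 2.5 N and stays where it is left.
- wash_bottle: Loose white bottle with red cap, radius 28, height 120 mm; origin at the centre of its underside. Leave alone.
- beaker: Loose open glass beaker, rim radius 32, height 80 mm; origin at the centre of its underside. Leave alone.
- jar: Loose amber jar with blue cap, radius 30, height 80 mm; origin at the centre of its underside. Leave alone.

How it is judged:
By the outcome, as a careful person would: the job done as asked, in the order asked, and still so for the second after the job is handed in, with the robot touching nothing.
It also fails if it takes over 67 s, if anything falls off the work surface, if the arm or the gripper's body presses on something with over 40 N, if the wrist force passes 120 N, or if a joint passes its speed limit or range.

## Working session

There is one attempt and no reset: what is moved stays moved. The work goes in short steps, Python scripts to look and compute and a tool call to move; the robot and the scene stay as the last step left them, time stands still between calls to the robot, and variables do not carry over. Pictures are saved under pics/ and viewed, about 8 in all and at most 12, crops included, and the job is handed in when it is done.

Besides the shell and the picture viewer there is one more tool, called as a command line: name --argument value ..., lists and objects as JSON in quotes. send_rows: Moves the arm, as the interface text tells. Its arguments: {"type":"object","properties":{"targets":{"type":"array"},"squeeze":{"type":"number"}},"required":["targets"]}

```bash
mkdir -p pics; cat > h.py <<'E'
import numpy as np, cv2
from plant import arm, vision
def cloud(c):
    z=c["z_map"].astype(float); v,u=np.indices(z.shape)
    P=np.stack([(u-c["cx"])/c["fx"]*z,(v-c["cy"])/c["fy"]*z,z],-1)
    W=(P-c["t"])@c["R"]; W[z==0]=np.nan; return W
E
python3 - <<'E'
from h import *
s=arm.observe(); print(s["time"],s["eef_pos"],s["orientation"].tolist() if hasattr(s["orientation"],'tolist') else s["orientation"],s["force"])
for n in("top","side"):
    c=vision.capture(n); np.save(n+".npy",c,allow_pickle=True)
    cv2.imwrite(f"pics/{n}0.png",c["image"][:,:,::-1])
    R=np.array(c["R"]); print(n,c["fx"],-R.T@c["t"],R[2])
    W=cloud(c); h=cv2.cvtColor(c["image"],cv2.COLOR_RGB2HSV)
    for nm,lo,hi in(("red",0,6),("orange",8,20),("yellow",22,34)):
        m=(h[...,0]>=lo)&(h[...,0]<=hi)&(h[...,1]>140)&(h[...,2]>80)
        k,l,st,ce=cv2.connectedComponentsWithStats(m.astype(np.uint8))
        for i in range(1,k):
            if st[i,4]>60: print(nm,st[i],np.nanmedian(W[l==i],0).round(4))
E
```

```text
0.0 [ 0.1811509  -0.51904664  0.23071228] [[0.3294852439316123, -0.9441606748716317, -0.0003066875787302422], [-0.9441599643775825, -0.32948537345131307, 0.0011620448230987613], [-0.001198206095818851, -9.331448858915519e-05, -0.9999992777970182]] [ 0.13171622 -1.29346965  0.09952095]
top 427.16658077425853 [0.43924792 0.0664156  0.9936885 ] [ 0.05142093 -0.03945626 -0.99789733]
red [253 135  17  31 354] [0.599  0.071  0.1469]
red [148 192  13  12 125] [0.5023 0.286  0.1206]
yellow [  0  96  33  93 315] [0.6159 0.6191 0.0126]
yellow [267 138  27  23 460] [0.6077 0.0321 0.1175]
yellow [231 145  26  23 438] [0.5915 0.1073 0.1257]
side 532.579425053227 [-0.07908932  0.6153146   0.73189788] [ 0.57060385 -0.55297435 -0.60714958]
red [235 174  30  16 247] [0.5954 0.0723 0.1474]
red [181 262  15  12 146] [0.499  0.2855 0.1206]
orange [225 193  25  17 221] [0.5867 0.1139 0.1278]
yellow [259 176  18  15 122] [0.5975 0.0179 0.1184]
yellow [237 192  18  12  78] [0.5872 0.084  0.1184]
yellow [224 203  17  10  69] [0.5859 0.1244 0.1168]
yellow [  0 385  16  25 110] [0.5431 0.5923 0.0125]
```

```bash
python3 - <<'E'
import cv2
a=cv2.imread("pics/top0.png")
b=cv2.imread("pics/side0.png")
A=cv2.resize(a[90:240,130:330],(800,600),interpolation=cv2.INTER_CUBIC)
cv2.imwrite("pics/topcrop.png",A)
B=cv2.resize(b[120:300,140:380],(800,600),interpolation=cv2.INTER_CUBIC)
cv2.imwrite("pics/sidecrop.png",B)
E
```

```text
(no output)
```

View pics/topcrop.png

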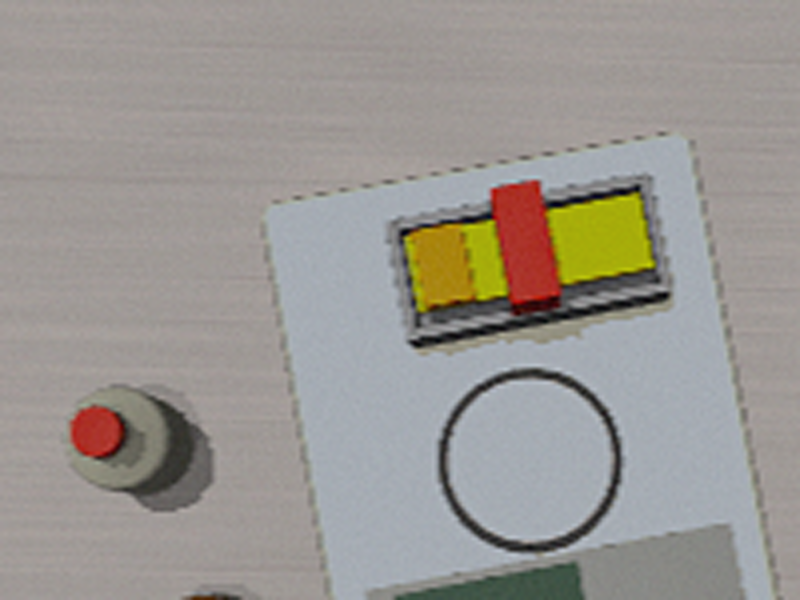

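View pics/sidecrop.png

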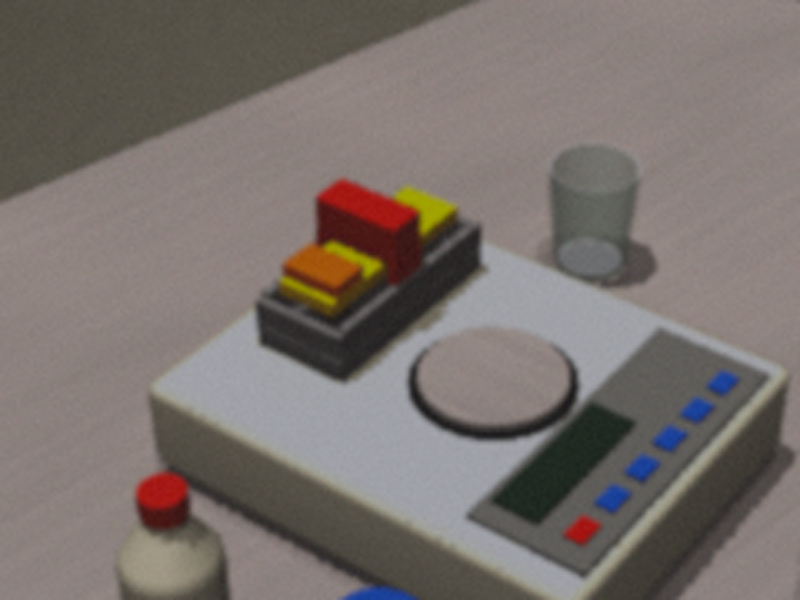

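View pics/top0.png

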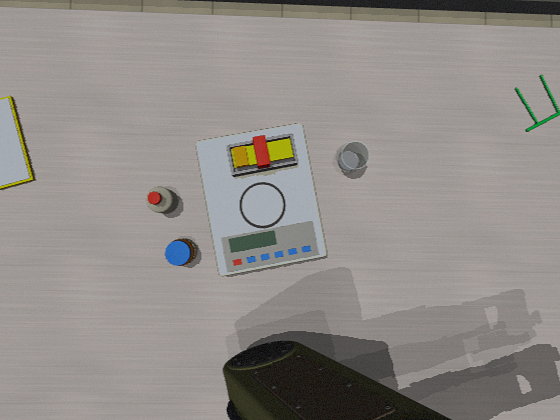

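The views show the orange end at the left (+y, crop 440,265), the red keeper in the middle (525,245), and the free yellow press area at the right (605,235). The bottle and jar stand to the left and the beaker to the right, all clear of the lock. Next I'll measure the lock frame.

```bash
python3 - <<'E'
from h import *
for n in("top","side"):
    c=np.load(n+".npy",allow_pickle=True).item(); W=cloud(c); h=cv2.cvtColor(c["image"],cv2.COLOR_RGB2HSV)
    lock=(W[...,0]>.5)&(W[...,0]<.68)&(W[...,1]>-.02)&(W[...,1]<.2)&(h[...,1]>130)
    for nm,lo,hi,z0,z1 in(("red",0,6,.140,.155),("yel+or",8,34,.113,.135),("back",22,34,.113,.123)):
        m=lock&(h[...,0]>=lo)&(h[...,0]<=hi)&(W[...,2]>z0)&(W[...,2]<z1)
        if nm=="back": m&=W[...,1]<.06
        p=W[m]; zz=np.median(p[:,2])
        # intersect pixel rays with median plane: less noise
        C=-np.array(c["R"]).T@c["t"]
        q=C+(p-C)*((zz-C[2])/(p[:,2]-C[2]))[:,None] if nm!="yel+or" else p
        r=cv2.minAreaRect(q[:,:2].astype(np.float32)*1000)
        print(n,nm,len(p),zz.round(4),[np.round(x,1) for x in r])
    # balance deck: plane ~0.07
    m=(W[...,2]>.06)&(W[...,2]<.085)&(W[...,0]>.3)
    k,l,st,ce=cv2.connectedComponentsWithStats(m.astype(np.uint8)); i=1+st[1:,4].argmax()
    p=W[l==i]; print(n,"deck",[np.round(x,1) for x in cv2.minAreaRect(p[:,:2].astype(np.float32)*1000)],np.median(p[:,2]))
E
```

```text
top red 350 0.147 [array([598.5,  71.6]), array([59.4, 24.7]), np.float64(11.8)]
top yel+or 914 0.1184 [array([599.4,  70. ]), array([ 40.6, 123. ]), np.float64(12.2)]
top back 445 0.1175 [array([607.1,  33.1]), array([40.5, 47.6]), np.float64(12.2)]
top deck [array([508.9,  70.6]), array([300. , 240.2]), np.float64(11.6)] 0.07162264881551253
side red 281 0.1472 [array([593.1,  72.5]), array([65., 33.]), np.float64(11.8)]
side yel+or 547 0.1196 [array([594.3,  66. ]), array([ 54.4, 125.3]), np.float64(7.5)]
side back 116 0.1183 [array([602.3,  15.8]), array([28. , 51.9]), np.float64(71.1)]
side deck [array([506. ,  66.8]), array([299.6, 241.2]), np.float64(11.4)] 0.07232761013435682
```

send_rows --targets '[[[0,0,0.12,3.2,3.2,-0.3,0],[0,0,0.24,6.2,6.2,-0.6,0],[0,0,0.36,9.2,9.2,-0.9,0],[0,0,0.48,12,12,-1.2,0],[0,0,0.6,15,15,-1.5,0],[0,0,0.72,18,18.5,-1.8,0],[0,0,0.84,21,22,-2.1,0],[0,0,0.96,24,26,-2.4,0],[0,0,1.08,26.5,30,-2.7,0],[0,0,1.2,29,33,-3,0]]]' --squeeze 40

```text
time: 0.93
eef_pos: [0.4569, -0.2068, 0.2028]
orientation: [[1.0, -0.029, -0.0], [-0.029, -1.0, 0.0], [-0.0, -0.0, -1.0]]
force: [1.3, -0.9, 0.4]
grip_width: -0.0003
```

send_rows --targets '[[[0,0,0.08,2.2,3.4,0,0],[0,0,0.16,4.4,6.8,0,0],[0,0,0.245,6.6,10.5,0,0],[0,0,0.245,8.8,14,0,0],[0,0,0.245,11,17.5,-0.5,0],[0,0,0.245,13,20.8,-1.5,0],[0,0,0.245,13.5,22.2,-3,0],[0,0,0.245,13.5,22.2,-4,0],[0,0,0.245,13.5,22.2,-4,0],[0,0,0.245,13.5,22.2,-4,0]]]'

```text
time: 1.77
eef_pos: [0.5908, 0.0125, 0.1627]
orientation: [[0.978, 0.208, -0.001], [0.208, -0.978, -0.0], [-0.001, -0.0, -1.0]]
force: [-0.6, -0.5, 0.6]
grip_width: 0.0003
```

```bash
python3 - <<'E'
from h import *
s=arm.observe(); print(s["eef_pos"],s["force"],s["orientation"])
a=vision.capture("top")["image"]; b=vision.capture("side")["image"]
A=cv2.resize(a[100:220,190:350],(400,300)); B=cv2.resize(b[120:240,190:350],(400,300))
cv2.imwrite("pics/over.png",np.hstack([A,B])[:,:,::-1])
E
```

```text
[0.59083712 0.01245017 0.16271091] [-0.61742559 -0.4883974   0.56641707] [[ 9.78113090e-01  2.08069574e-01 -1.35481634e-03]
 [ 2.08069623e-01 -9.78114012e-01 -1.06436189e-04]
 [-1.34731097e-03 -1.77789495e-04 -9.99999077e-01]]
```

View pics/over.png

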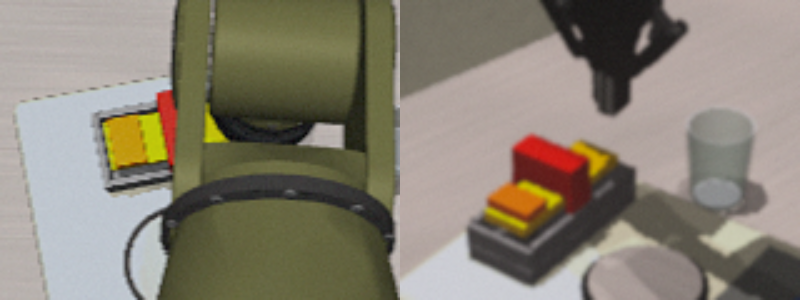

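The closed fingers hang short of the press area, clear of everything. I'll shift to the press spot and go down.

send_rows --targets '[[[0,0,0,0.8,1,0,0],[0,0,0,1.5,2,0,0],[0,0,0,1.5,2.05,-0.8,0],[0,0,0,1.5,2.05,-1.6,0],[0,0,0,1.5,2.05,-2.4,0],[0,0,0,1.5,2.05,-3,0],[0,0,0,1.5,2.05,-3.3,0],[0,0,0,1.5,2.05,-3.5,0],[0,0,0,1.5,2.05,-3.5,0],[0,0,0,1.5,2.05,-3.5,0]]]'

```text
time: 2.7
eef_pos: [0.6064, 0.0335, 0.1282]
orientation: [[0.978, 0.208, 0.0], [0.208, -0.978, -0.0], [0.0, 0.0, -1.0]]
force: [-1.0, -0.9, 0.8]
grip_width: -0.0001
```

```bash
python3 - <<'E'
from h import *
s=arm.observe(); print(s["eef_pos"],s["force"])
b=vision.capture("side")["image"]
cv2.imwrite("pics/over2.png",cv2.resize(b[140:230,200:320],(480,360))[:,:,::-1])
E
```

```text
[0.60636618 0.03353079 0.12822935] [-1.00818705 -0.88313196  0.81543247]
```

View pics/over2.png

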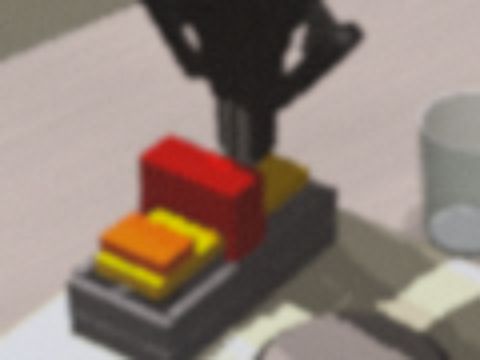

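The fingers are over the yellow area, behind the keeper. Descending gently.

send_rows --targets '[[[0,0,0,0,0,-0.3,0],[0,0,0,0,0,-0.5,0],[0,0,0,0,0,-0.7,0],[0,0,0,0,0,-0.85,0],[0,0,0,0,0,-1,0],[0,0,0,0,0,-1.15,0],[0,0,0,0,0,-1.3,0],[0,0,0,0,0,-1.3,0],[0,0,0,0,0,-1.3,0]]]'

```text
time: 3.5
eef_pos: [0.6063, 0.0336, 0.1152]
orientation: [[0.978, 0.208, 0.0], [0.208, -0.978, -0.0], [0.0, 0.0, -1.0]]
force: [-1.4, -0.8, 2.7]
grip_width: 0.0003
```

send_rows --targets '[[[0,0,0,0,0,-0.1,0],[0,0,0,0,0,-0.2,0],[0,0,0,0,0,-0.3,0],[0,0,0,0,0,-0.4,0],[0,0,0,0,0,-0.4,0],[0,0,0,0,0,-0.4,0]]]'

```text
time: 4.0
eef_pos: [0.6064, 0.0336, 0.1111]
orientation: [[0.978, 0.208, 0.0], [0.208, -0.978, -0.0], [0.0, 0.0, -1.0]]
force: [-0.7, -0.6, 5.0]
grip_width: -0.0
```

send_rows --targets '[[[0,0,0,0,0,-0.1,0],[0,0,0,0,0,-0.2,0],[0,0,0,0,0,-0.3,0],[0,0,0,0,0,-0.3,0],[0,0,0,0,0,-0.3,0]]]'

```text
time: 4.42
eef_pos: [0.6064, 0.0336, 0.1083]
orientation: [[0.978, 0.208, 0.0], [0.208, -0.978, -0.0], [0.0, 0.0, -1.0]]
force: [-1.8, 0.1, 7.5]
grip_width: 0.0006
```

send_rows --targets '[[[0,0,0,0,0,-0.05,0],[0,0,0,0,0,-0.05,0],[0,0,0,0,0,-0.05,0]]]'

```text
time: 4.67
eef_pos: [0.6064, 0.0336, 0.1078]
orientation: [[0.978, 0.208, 0.0], [0.208, -0.978, -0.0], [0.0, 0.0, -1.0]]
force: [-2.2, -0.5, 6.2]
grip_width: 0.0003
```

send_rows --targets '[[[0,0,0,0,0,-0.05,0],[0,0,0,0,0,-0.05,0],[0,0,0,0,0,-0.05,0]]]'

```text
time: 4.92
eef_pos: [0.6064, 0.0336, 0.1073]
orientation: [[0.978, 0.208, 0.0], [0.208, -0.978, -0.0], [0.0, 0.0, -1.0]]
force: [-2.1, -0.8, 6.8]
grip_width: 0.0
```

send_rows --targets '[[[0,0,0,0,0,-0.05,0],[0,0,0,0,0,-0.05,0],[0,0,0,0,0,-0.05,0]]]'

```text
time: 5.17
eef_pos: [0.6064, 0.0336, 0.1069]
orientation: [[0.978, 0.208, 0.0], [0.208, -0.978, -0.0], [0.0, 0.0, -1.0]]
force: [-2.3, -1.4, 6.8]
grip_width: -0.0001
```

send_rows --targets '[[[0,0,0,0,0,-0.04,0],[0,0,0,0,0,-0.04,0],[0,0,0,0,0,-0.04,0]]]'

```text
time: 5.42
eef_pos: [0.6064, 0.0336, 0.1065]
orientation: [[0.978, 0.208, 0.0], [0.208, -0.978, -0.0], [0.0, 0.0, -1.0]]
force: [-2.4, -0.2, 7.8]
grip_width: 0.0001
```

send_rows --targets '[[[0,0,0,0,0,-0.05,0],[0,0,0,0,0,-0.05,0],[0,0,0,0,0,-0.05,0]]]'

```text
time: 5.67
eef_pos: [0.6065, 0.0336, 0.1064]
orientation: [[0.978, 0.208, 0.001], [0.208, -0.978, -0.0], [0.001, 0.0, -1.0]]
force: [-4.8, -1.2, 11.3]
grip_width: -0.0003
```

send_rows --targets '[[[0,0,0,0,0,-0.04,0],[0,0,0,0,0,-0.04,0],[0,0,0,0,0,-0.04,0]]]'

```text
time: 5.92
eef_pos: [0.6065, 0.0335, 0.1064]
orientation: [[0.978, 0.208, 0.001], [0.208, -0.978, -0.0], [0.001, 0.0, -1.0]]
force: [-5.0, -0.6, 13.4]
grip_width: 0.0002
```

The hard stop is at z=0.1064. Sliding along the lock's +y.

send_rows --targets '[[[0,0,0,-0.06,0.29,0,0],[0,0,0,-0.12,0.59,0,0],[0,0,0,-0.19,0.88,0,0],[0,0,0,-0.23,1.08,0,0],[0,0,0,-0.23,1.08,0,0]]]'

```text
time: 6.33
eef_pos: [0.605, 0.0437, 0.1066]
orientation: [[0.978, 0.208, 0.003], [0.208, -0.978, -0.001], [0.003, 0.002, -1.0]]
force: [1.0, -6.2, 10.4]
grip_width: -0.0002
```

send_rows --targets '[[[0,0,0,-0.04,0.2,0,0],[0,0,0,-0.08,0.39,0,0],[0,0,0,-0.12,0.59,0,0],[0,0,0,-0.17,0.78,0,0],[0,0,0,-0.17,0.78,0,0]]]'

```text
time: 6.75
eef_pos: [0.6035, 0.0512, 0.1066]
orientation: [[0.978, 0.208, 0.004], [0.208, -0.978, -0.002], [0.003, 0.002, -1.0]]
force: [1.5, -7.5, 11.2]
grip_width: -0.0
```

send_rows --targets '[[[0,0,0,-0.04,0.2,0,0],[0,0,0,-0.08,0.39,0,0],[0,0,0,-0.12,0.59,0,0],[0,0,0,-0.17,0.78,0,0],[0,0,0,-0.17,0.78,0,0]]]'

```text
time: 7.17
eef_pos: [0.6018, 0.059, 0.1066]
orientation: [[0.978, 0.208, 0.004], [0.208, -0.978, -0.002], [0.003, 0.002, -1.0]]
force: [3.1, -8.9, 10.3]
grip_width: 0.0002
```

send_rows --targets '[[[0,0,0,-0.04,0.2,0,0],[0,0,0,-0.08,0.39,0,0],[0,0,0,-0.08,0.39,0,0]]]'

```text
time: 7.42
eef_pos: [0.601, 0.0628, 0.1066]
orientation: [[0.978, 0.208, 0.004], [0.208, -0.978, -0.002], [0.003, 0.002, -1.0]]
force: [1.7, -8.6, 10.8]
grip_width: -0.0
```

```bash
python3 - <<'E'
from h import *
s=arm.observe(); print(s["eef_pos"],s["force"])
b=vision.capture("side")["image"]
cv2.imwrite("pics/mid.png",cv2.resize(b[140:230,200:320],(480,360))[:,:,::-1])
E
```

```text
[0.60100373 0.06280749 0.10658107] [ 1.71412516 -8.63100387 10.82173744]
```

View pics/mid.png

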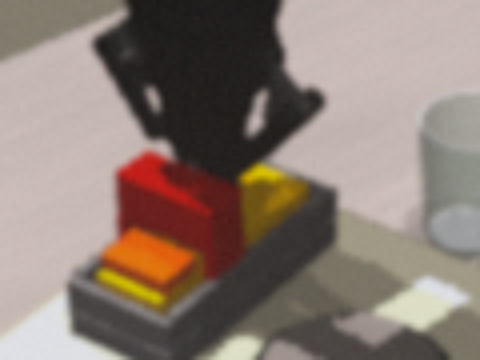

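The keeper is being driven along (now nearly at the orange end). Continuing in small steps and watching the force.

send_rows --targets '[[[0,0,0,-0.03,0.15,0,0],[0,0,0,-0.06,0.29,0,0],[0,0,0,-0.1,0.49,0,0],[0,0,0,-0.1,0.49,0,0]]]'

```text
time: 7.8
eef_pos: [0.6, 0.0677, 0.1066]
orientation: [[0.978, 0.208, 0.004], [0.208, -0.978, -0.002], [0.003, 0.002, -1.0]]
force: [1.6, -9.6, 11.2]
grip_width: 0.0
```

send_rows --targets '[[[0,0,0,-0.03,0.15,0,0],[0,0,0,-0.06,0.29,0,0],[0,0,0,-0.08,0.39,0,0],[0,0,0,-0.08,0.39,0,0]]]'

```text
time: 8.13
eef_pos: [0.5992, 0.0714, 0.1066]
orientation: [[0.978, 0.208, 0.004], [0.208, -0.978, -0.002], [0.003, 0.003, -1.0]]
force: [1.3, -10.2, 12.7]
grip_width: 0.0002
```

send_rows --targets '[[[0,0,0,-0.03,0.15,0,0],[0,0,0,-0.06,0.29,0,0],[0,0,0,-0.06,0.29,0,0]]]'

```text
time: 8.38
eef_pos: [0.5986, 0.0744, 0.1066]
orientation: [[0.978, 0.208, 0.004], [0.208, -0.978, -0.002], [0.003, 0.002, -1.0]]
force: [1.7, -9.8, 11.0]
grip_width: -0.0001
```

send_rows --targets '[[[0,0,0,-0.02,0.1,0,0],[0,0,0,-0.04,0.15,0,0],[0,0,0,-0.04,0.15,0,0]]]'

```text
time: 8.63
eef_pos: [0.5984, 0.075, 0.1066]
orientation: [[0.978, 0.207, 0.004], [0.207, -0.978, -0.003], [0.003, 0.003, -1.0]]
force: [3.7, -15.4, 11.9]
grip_width: 0.0001
```

send_rows --targets '[[[0,0,0,-0.02,0.1,0,0],[0,0,0,-0.02,0.1,0,0],[0,0,0,-0.02,0.1,0,0]]]'

```text
time: 8.88
eef_pos: [0.5984, 0.0753, 0.1066]
orientation: [[0.978, 0.207, 0.004], [0.207, -0.978, -0.003], [0.003, 0.004, -1.0]]
force: [5.3, -20.9, 10.8]
grip_width: -0.0002
```

The force rose to about 21 N at the end stop. I'll back off a little, then lift away.

send_rows --targets '[[[0,0,0,0.04,-0.2,0,0],[0,0,0,0.06,-0.3,0,0],[0,0,0,0.06,-0.3,0.2,0],[0,0,0,0.06,-0.3,0.4,0],[0,0,0,0.06,-0.3,0.8,0],[0,0,0,0.06,-0.3,1.6,0],[0,0,0,0.06,-0.3,3,0],[0,0,0,0.06,-0.3,5,0],[0,0,0,0.06,-0.3,7,0],[0,0,0,0.06,-0.3,9,0]]]'

```text
time: 9.72
eef_pos: [0.5971, 0.0752, 0.1964]
orientation: [[0.978, 0.209, -0.001], [0.209, -0.978, 0.0], [-0.001, -0.0, -1.0]]
force: [0.1, -0.5, 0.2]
grip_width: -0.0003
```

send_rows --targets '[[[0,0,0,-1,-3,1,0],[0,0,0,-3,-6,1.5,0],[0,0,0,-5,-9.5,2,0],[0,0,0,-7,-13,2,0],[0,0,0,-9,-16.5,2,0],[0,0,0,-11,-20,2,0],[0,0,0,-13,-23,2,0],[0,0,0,-15,-26,2,0],[0,0,0,-15,-26,2,0],[0,0,0,-15,-26,2,0]]]'

```text
time: 10.55
eef_pos: [0.4467, -0.186, 0.2157]
orientation: [[0.979, 0.206, 0.0], [0.206, -0.979, -0.0], [0.0, 0.0, -1.0]]
force: [-0.1, 0.4, -0.3]
grip_width: 0.0
```

```bash
python3 - <<'E'
from h import *
print(arm.observe()["force"])
ims=[]
for n,(r0,q) in dict(top=(100,200),side=(140,190)).items():
    c=vision.capture(n); ims.append(cv2.resize(c["image"][r0:r0+90,q:q+120],(400,300)))
    W=cloud(c); h=cv2.cvtColor(c["image"],cv2.COLOR_RGB2HSV)
    lock=(W[...,0]>.5)&(W[...,0]<.68)&(W[...,1]>-.04)&(W[...,1]<.2)&(h[...,1]>130)
    for nm,lo,hi,z0,z1 in(("red",0,6,.140,.155),("yel",22,34,.100,.123),("oran",8,20,.1,.14)):
        p=W[lock&(h[...,0]>=lo)&(h[...,0]<=hi)&(W[...,2]>z0)&(W[...,2]<z1)]
        if len(p)>10: print(n,nm,len(p),np.median(p[:,2]).round(4),[np.round(x,1) for x in cv2.minAreaRect(p[:,:2].astype(np.float32)*1000)])
cv2.imwrite("pics/end.png",np.hstack(ims)[:,:,::-1])
E
```

```text
[-0.05629845  0.35182967 -0.29313437]
top red 359 0.1472 [array([592.5, 101.1]), array([59.6, 25.4]), np.float64(11.9)]
top yel 866 0.1094 [array([599.2,  70.1]), array([ 40.3, 123.8]), np.float64(12.6)]
top oran 22 0.1101 [array([586.8, 104.6]), array([49.3, 38.8]), np.float64(11.7)]
side red 298 0.1472 [array([590. ,  98.5]), array([61.4, 25.2]), np.float64(11.9)]
side yel 356 0.1095 [array([601. ,  66.1]), array([ 49.1, 126.5]), np.float64(12.8)]
side oran 228 0.1175 [array([580.4,  72. ]), array([123.1,  50.5]), np.float64(78.2)]
```

View pics/end.png

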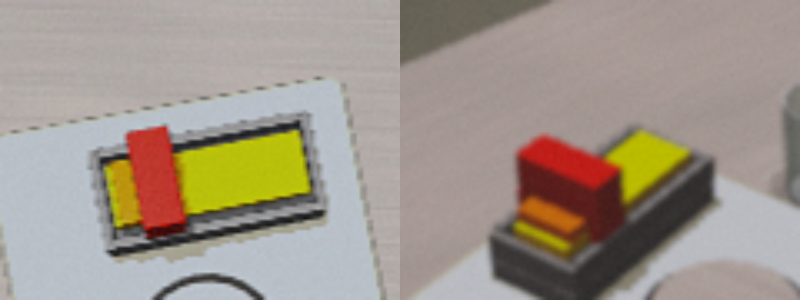

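The keeper now sits over the orange end. It moved 30.1 mm, and the plunger top is 8.5 mm below its start height, so it is trapped.

```bash
python3 -c "
from plant import arm; print(arm.job_done())"
```

```text
the job is handed in; nothing more can be done
None
```

The transport lock is engaged, and I handed the job in at about 10.7 s of the 67 s allowed. I pressed the plunger to its hard stop, then slid the keeper along with the fingers until it met its end stop. I backed off slightly before lifting clear.

- **Forces:** pressing peaked at about 13 N and the push into the end stop at about 21 N. The combined reading there was about 24 N, just under the 25 N limit.
- **Keeper:** the top camera shows it moved 30.1 mm, to about 30.9 mm along its housing. That matches 30 mm (home) within the roughly 2 mm camera calibration. The side camera gives it about 3 mm off in x and y, much like its offset on the balance deck at the start.
- **Plunger:** with nothing touching it, its top rests at z = 0.1094–0.1095 m, against 0.1175–0.1184 m before. That is about 8.5 mm down, which is where it should sit when trapped.
- **Bottle, beaker and jar:** I kept the arm away from all three and felt no unexpected contact. I did not re-measure their positions at the end.

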